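# Lift the blade cassette out of the fruit slicer

## Task

Take the blade cassette out of the fruit slicer for washing: wind the wing key on its deck clockwise (seen from above), in repeated partial turns, as far as it will go, which draws the bolt back off the cassette. Then pinch the cassette's two side catches together with the fingers, lift it straight out and finish while still holding it up by the pinched catches, level and still, about 10 cm above its seat, touching nothing else. Leave the bowl, tub and can on the bench where they are.

Things in the scene. Friction and masses are not known exactly. Their poses are not given: they have to be found in the camera images.
- slicer: Bench fruit slicer, fixed: bright metal block x -165 to +85, y -85 to +85 mm, flat deck 80 mm above the bench; white motor case with orange top (72 mm high) at x +85 to +165. Origin on the bench, under the centre of the cassette slot. z up; x along the cassette (key on the -x side), y across it (catches face +y and -y). Slot floor 45 mm above the bench; 1 to 2 mm play round the cassette.
- key (a joint): Turn of the wing key, rad: 0 = run down, grows clockwise seen from above, stops at 2.7; starts between 0 and 0.35. Spring and brake resist with up to 0.13 N m (a grip of 40 N turns it well); the key stays where it is left. It draws the bolt back 6.5 mm per rad, clear of the cassette from about 2.0 rad.
- key_grip (a point): On the key's upright axis at the height to grip, 112 mm above the bench, 108 mm from the slicer's origin along its -x. Turns with the key: x axis along the wings, y across them, z up. The flat upright wings are 52 mm long, 8 mm thick, 18 to 42 mm above the deck, on a stem of 18 mm diameter.
- bolt (a joint): Draw-back of the flat steel bolt lying over the cassette's end nearest the key, m: 0 = 12 mm over the cassette, 0.013 = clear, about 0.0175 with the key fully wound. Moves only with the key. Bolt 30 x 28 x 6 mm, top 12 mm above the deck, as are its two guides.
- cassette: Grey plastic blade cassette, loose, about 0.3 kg: frame 120 (x) x 50 (y) x 39 mm (z) with upright steel blades, in the slicer's slot. Origin: centre of its underside, 45 mm above the bench when seated; its rim is then 4 mm above the deck. Axes as the slicer's, z up. Only the catches and a post between them (18 x 14 mm, top 75 mm above the origin) stand above the rim.
- catch_grip (a point): Midway between the cassette's two catches at the height to grip, 65 mm above its underside (110 mm above the bench when seated); axes as the cassette's. The catches are upright tabs 18 mm wide (x), 4 mm thick, standing 46 mm above the rim, outer faces 48 mm apart in y at rest, 30 mm when fully pinched. Barbs at their feet hook under the deck's edge until they are pinched.
- catch_l (a joint): Inward travel of the catch on the cassette's +y side, m: 0 at rest, 0.009 fully pinched (stop); freed from about 0.005. Sprung outward: 2.4 N at rest, 6 N at the stop; springs back when let go.
- catch_r (a joint): The same for the catch on the -y side.
- bowl: Steel bowl, 150 mm wide, 70 mm high, with an orange in it; origin under its centre. To be left alone.
- tub: Open white plastic tub 150 x 110 x 55 mm; origin under its centre. To be left alone.
- can: Upright can, 60 mm diameter, 120 mm high; origin under its centre. To be left alone.
Not all that is in view belongs to the job. Leave any orange or yellow look-alike of the cassette alone.

How it is judged:
On the way, in this order (a step that is already met when the one before it is completed fails the run):
1. the key is wound until the bolt is clear of the cassette (value of joint key above 2.1 rad), for 0.2 s.
2. both catches are pinched inwards by the fingers (value of joint each of catch_l, catch_r above 0.005 m and contact force between the fingers and cassette above 2 N), for 0.2 s.
At the end, for the whole second after the job is handed in: Fingers still hold the cassette (over 2 N): both catches in by over 5 mm, underside over 70 mm above its seat (115 mm above the bench), upright within 0.3 rad, slower than 30 mm/s, touching neither slicer, bench, bowl, tub nor can; key still past 2.1 rad (all of step 2 and value of joint key above 2.1 rad and height (world z) of cassette above 0.115 m and angle between cassette's own z axis and vertical below 0.3 rad and linear speed of cassette below 0.03 m/s and contact force between cassette and slicer below 0.2 N and contact force between cassette and table below 0.2 N and contact force between cassette and bowl below 0.2 N and contact force between cassette and tub below 0.2 N and contact force between cassette and can below 0.2 N); the arm keeps its last pose, push and grip.
It fails at once if the bowl is moved more than 25 mm (distance of bowl from where it was at the start of the episode above 0.025 m).
It fails at once if the tub is moved more than 25 mm (distance of tub from where it was at the start of the episode above 0.025 m).
It fails at once if the can is moved more than 25 mm (distance of can from where it was at the start of the episode above 0.025 m).
It also fails if it takes over 54 s, if anything falls off the work surface, if the arm or the gripper's body presses on something with over 40 N, if the wrist force passes 120 N, or if a joint passes its speed limit or range.

## Robot

A 6-joint arm with a two-finger parallel gripper is mounted at the origin on the work surface. World frame = base frame: x ahead of the robot, y to its left, z up, the work surface at z = 0. Lengths are in m, angles in rad, forces in N, time in s.
With the tool pointing down it reaches from about 0.225 to 0.875 m from the base axis. Payload 3.4 kg.
Tool frame: the origin (TCP) lies on the centre line of the jaws, within the pads' length; the fingertips stand 22 mm ahead of it and the grasp point (between the pads) lies 3 mm ahead of it; z points along the fingers, y is the line along which they close (so a half turn about z gives the same grasp; the last joint's range is limited). The gripper opens to 85 mm and grips with 20 to 120 N. Pads are 22 mm wide; open, the fingers measure 114 mm over their backs; the gripper's body (76 mm by 85 mm) begins 54 mm behind the grasp point. The pads swing forward as they close: fully open they stand 13 mm farther back than shut.
Start: joints at [1.167, 0.276, 1.505, -0, 1.361, -0.121], TCP at [0.16, 0.552, 0.253] pointing down, gripper open.
Joint ranges: [-2.89, 2.89], [-0.75, 2.08], [0.22, 2.7], [-1.18, 4.32], [0.11, 2.71], [-2.7, 2.7]. Speed limits (rad/s): [2.57, 2.57, 3.14, 3.14, 3.14, 3.14].

## Interface

Orientations are given as a unit quaternion [w, x, y, z].
In Python, from rig import readout, optics, ticket gives the robot as it stands. The module is installed in compiled form; this text tells all that it offers.
- The arm moves only by the tool send_path, called as a command line: name --argument value ..., lists and objects as JSON in quotes. Schema: {"type":"object","properties":{"ticks":{"type":"array","items":{"type":"object","properties":{"d":{"type":"array","items":{"type":"number"},"minItems":3,"maxItems":3},"twist":{"type":"number"}},"additionalProperties":false},"minItems":1,"maxItems":5},"aperture":{"type":"number"},"squeeze":{"type":"number"},"only":{"type":"string"},"quiet":{"type":"boolean"},"lines":{"type":"string"}},"required":["ticks"],"additionalProperties":false}. ticks is a list of rows, 1 to 5 of them, each an object with the fields d (a list: dx, dy, dz in m), twist (a turn about the tool's z in rad); a field left out counts as zero; each row shifts and turns the commanded pose from where the row before left it, along the tool's axes as they then stand; what a row does not reach is not made up. A row lasts 1/12 s, in which the tool goes at most 0.0417 m and 0.125 rad, less where a joint would pass 70% of its speed; a pose out of reach is approached as far as the arm can. aperture is the finger opening in m, set as the call begins (left out keeps the last). The fingers move at their own pace and stop on an object; squeeze is the grip in N (left out, the last holds). Time passes only in rows, so rows that do not move let the fingers close. The tool returns the time, the measured TCP pose, the force, the opening and the grip force at its end. only (a regular expression) keeps the lines of the reply that match it, lines (a string "A,B") keeps lines A to B, and quiet returns only ok. Input that does not fit is refused with a message, and nothing moves.
- readout.get_state(): the state, without advancing time (a new reading comes with each control period).
- optics.get_image(name): name is "scene" or "top" or "wrist"; returns a dict with "img" (420x560x3 uint8, red, green, blue), "camera_matrix" (3x3 intrinsics, pixels), "T" (4x4, takes a point from camera to world coordinates); the wrist camera has in their place "hand_eye" (4x4, takes a point from camera to tool coordinates, whose origin is the TCP and whose axes are the flange's). Camera axes: x right, y down, z forward; pixel columns grow to the right and rows downward; lengths in m; the calibration is good to about 2 mm. A picture is of the moment at which its call begins: read the wrist's pose just before it. There is no depth.
- ticket.sign_off(): hands the job in; it is judged then, once.
The state is a dict: "clock": time; "qpos": joint angles; "qd": joint speeds; "effort": joint torques, N m; "position": TCP position; "ee_rot": TCP orientation; "contact_force": force on the tool from outside, world axes, zero at the start; "moment": the same for the moment, N m; "width": finger opening in m; "gripper_force": force on a finger pad.
Only numpy, scipy, OpenCV 4.12 (cv2) and the standard library are available. Lean on these libraries where they do the work, as an engineer would, in place of code of your own. Each camera call takes 0.05 s, during which the arm holds its last target. There are 200 camera calls.

## Working session

There is one attempt and no reset: what is moved stays moved. The work goes in short steps, Python scripts to look and compute and a tool call to move; the robot and the scene stay as the last step left them, time stands still between calls to the robot, and variables do not carry over. Pictures are saved under pics/ and viewed, at most 10 in all, crops included, and the job is handed in when it is done.

```bash
mkdir -p pics; python3 - <<'E'
from rig import readout, optics
import cv2,numpy as np
print(readout.get_state())
ims=[]
for n in("top","scene"):
    d=optics.get_image(n); np.savez('pics/%s.npz'%n,**d); cv2.imwrite('pics/%s0.png'%n,d['img'][:,:,::-1]); print(n,d['camera_matrix'],d['T'])
E
```

```text
{'clock': 0.0, 'qpos': array([ 1.16698024e+00,  2.76562969e-01,  1.50616239e+00, -3.24571344e-05,
        1.36067141e+00, -1.20985612e-01]), 'qd': array([ 0.00089271,  0.00100976,  0.00110696,  0.00160747,  0.00067485,
       -0.00073417]), 'effort': array([ 2.88732363e-04, -4.16790104e+01, -2.45799297e+01, -2.22072958e-05,
        1.13743823e-02, -5.04108073e-06]), 'position': array([0.16027858, 0.5516912 , 0.25244627]), 'ee_rot': array([-2.18667618e-04,  1.40940944e-01,  9.90017594e-01, -8.75293790e-04]), 'contact_force': array([ 0.23834135,  0.69882617, -0.87057923]), 'moment': array([ 0.00948932,  0.02757635, -0.02762087]), 'gripper_force': 0.0, 'width': 0.08547891669987107}
top [[430.32593332   0.         273.04011087]
 [  0.         430.32593332 209.08957343]
 [  0.           0.           1.        ]] [[-2.86714830e-02 -9.86847839e-01  1.59088933e-01  3.23734340e-01]
 [-9.99588029e-01  2.85147774e-02 -3.26813895e-03  6.88410186e-04]
 [-1.31122966e-03 -1.59117096e-01 -9.87258847e-01  1.44904770e+00]
 [ 0.00000000e+00  0.00000000e+00  0.00000000e+00  1.00000000e+00]]
scene [[474.86714612   0.         273.426832  ]
 [  0.         474.86714612 215.49881306]
 [  0.           0.           1.        ]] [[ 0.0275326   0.59851478 -0.80063851  1.46051717]
 [ 0.99959567 -0.02217563  0.01779708 -0.01218475]
 [-0.00710285 -0.80080479 -0.59888333  0.82062605]
 [ 0.          0.          0.          1.        ]]
```

View pics/top0.png

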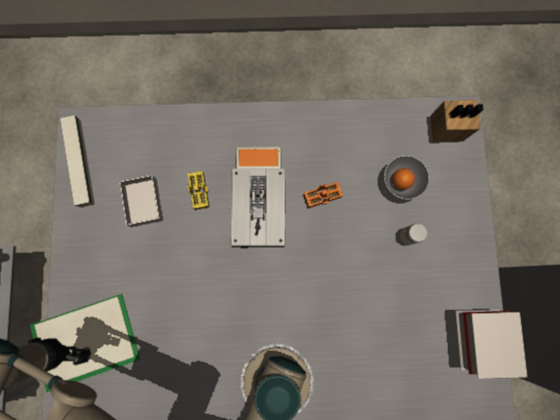

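View pics/scene0.png

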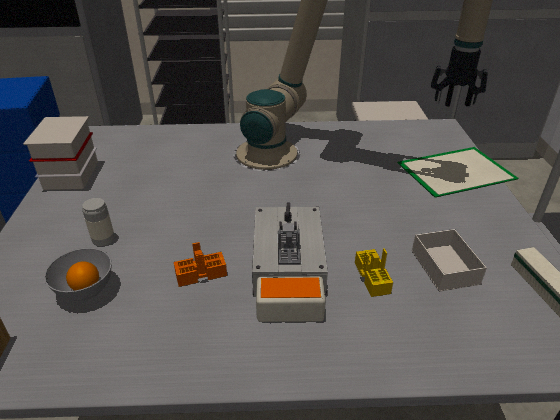

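Candidates for the cassette in the top view are the grey one in the slicer slot (258,192), an orange look-alike (323,194) and a yellow one (198,190). I choose the grey one. The key is the dark wing near (257,228), and the slicer's x points up in the image, roughly along world +x. Next is a close crop.

```bash
python3 - <<'E'
import cv2
a=cv2.imread('pics/top0.png')[140:255,220:296]; b=cv2.imread('pics/scene0.png')[195:325,240:340]
a=cv2.resize(a,None,fx=5,fy=5,interpolation=cv2.INTER_CUBIC);b=cv2.resize(b,None,fx=4,fy=4,interpolation=cv2.INTER_CUBIC)
import numpy as np
c=np.zeros((580,790,3),np.uint8);c[:575,:380]=a;c[:520,385:785]=b;cv2.imwrite('pics/crop0.png',c)
E
```

```text
(no output)
```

View pics/crop0.png

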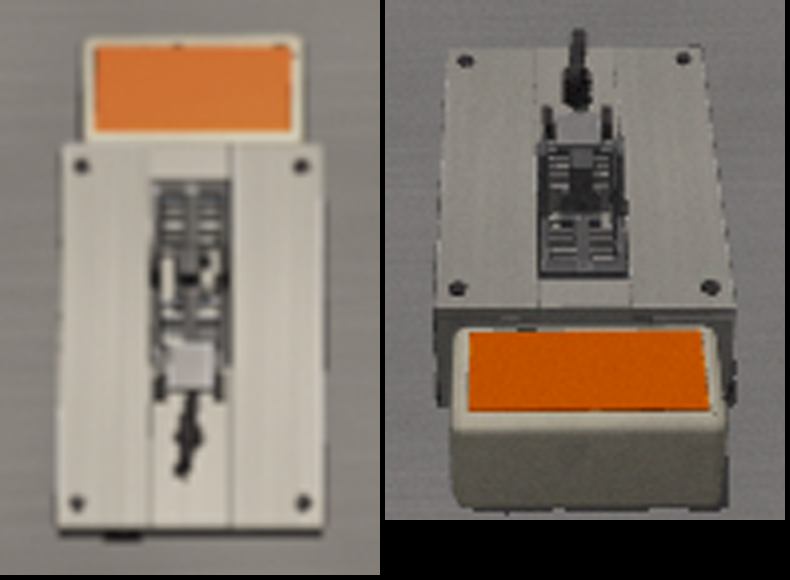

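The close crop confirms the choice. The grey cassette is in the slot with its catches at about (155..225, 275). The bolt is at (190,365) and the wing key at (187,432), lying roughly along the slicer's x. I'll fit the pose from the deck corners next.

```bash
cat > h.py <<'E'
import numpy as np
from scipy.optimize import least_squares
def proj(P,K,T):
    c=(np.asarray(P)-T[:3,3])@T[:3,:3]; p=c@K.T; return p[:,:2]/p[:,2:]
def ray(uv,z,K,T):
    d=T[:3,:3]@np.linalg.solve(K,[*uv,1]); o=T[:3,3]; return o+d*(z-o[2])/d[2]
def S(p,L):
    L=np.atleast_2d(L); c,s=np.cos(p[2]),np.sin(p[2])
    return np.c_[p[0]+c*L[:,0]-s*L[:,1],p[1]+s*L[:,0]+c*L[:,1],L[:,2]]
E
python3 - <<'E'
from h import *
t=np.load('pics/top.npz');s=np.load('pics/scene.npz')
f=lambda a,k,o:(np.array(a)+.5)/k-.5+np.array(o)
ta=f([(62,143),(323,143),(56,527),(324,527)],5,(220,140))
sa=f(np.array([(447,48),(702,46),(435,308),(737,307)])-[385,0],4,(240,195))
C=lambda x,y:(x,y,.08)
tl=[C(.085,.085),C(.085,-.085),C(-.165,.085),C(-.165,-.085)]
sl=[C(-.165,-.085),C(-.165,.085),C(.085,-.085),C(.085,.085)]
for use in((1,1),(1,0),(0,1)):
    r=lambda p:np.r_[use[0]*(proj(S(p,tl),t['camera_matrix'],t['T'])-ta).ravel(),use[1]*(proj(S(p,sl),s['camera_matrix'],s['T'])-sa).ravel()]
    q=least_squares(r,[.5,0,0]);print(q.x,q.fun.round(1))
    if use==(1,1):p=q.x
print(S(p,[[-.108,0,.112],[0,0,.11]]))
for a in [(197,398),(183,472)]:
    w=ray(f(a,5,(220,140)),.118,t['camera_matrix'],t['T']);print('wing',w)
E
```

```text
[ 0.59606729  0.04332    -0.02705614] [ 0.2  0.1 -0.1  0.   0.3 -0.3  0.2 -0.4  0.3 -0.   0.2  0.1 -0.  -0.2
  0.  -0.4]
[ 0.59564395  0.04368387 -0.02930994] [ 0.1  0.2 -0.1  0.2  0.1 -0.2 -0.1 -0.2  0.  -0.   0.   0.   0.  -0.
  0.  -0. ]
[ 0.59664115  0.04307903 -0.02518389] [ 0.  -0.  -0.  -0.   0.  -0.   0.  -0.   0.1  0.1 -0.   0.2 -0.1  0.
  0.  -0.2]
[[0.48810682 0.04624171 0.112     ]
 [0.59606729 0.04332    0.11      ]]
wing [0.5075356  0.04100457 0.118     ]
wing [0.46143852 0.05078181 0.118     ]
```

The fit is within 0.4 px and the two cameras agree to 1 mm. The wing midpoint is (0.4845, 0.046), against a predicted axis of (0.488, 0.046). The key is at about 0.18 rad with its wings at world yaw -0.21. Now I move above the key.

send_path --ticks '[{"d":[-0.0304, -0.0263, 0]}, {"d":[-0.0304, -0.0263, 0]}, {"d":[-0.0304, -0.0263, 0]}, {"d":[-0.0304, -0.0263, 0]}, {"d":[-0.0304, -0.0263, 0]}]' --aperture 0.06 --squeeze 40

```text
clock: 0.52
position: [0.27, 0.3817, 0.2529]
ee_rot: [-0.0, 0.14, 0.99, -0.0]
contact_force: [1.1, -0.4, 0.4]
width: 0.0599
gripper_force: 0.0
```

send_path --ticks '[{"d":[-0.0304, -0.0263, 0]}, {"d":[-0.0304, -0.0263, 0]}, {"d":[-0.0304, -0.0263, 0]}, {"d":[-0.0304, -0.0263, 0]}, {"d":[-0.0304, -0.0263, 0]}]'

```text
clock: 0.93
position: [0.3793, 0.2129, 0.2532]
ee_rot: [-0.0, 0.141, 0.99, 0.0]
contact_force: [-0.4, 0.8, 0.0]
width: 0.06
gripper_force: 0.0
```

send_path --ticks '[{"d":[-0.0304, -0.0263, 0]}, {"d":[-0.0304, -0.0263, 0]}, {"d":[-0.0304, -0.0263, 0]}, {"d":[-0.0304, -0.0263, 0]}, {"d":[-0.0304, -0.0263, 0], "twist":-0.073}]'

```text
clock: 1.35
position: [0.4887, 0.0442, 0.2531]
ee_rot: [-0.0, 0.104, 0.995, 0.0]
contact_force: [1.1, 0.5, -0.1]
width: 0.06
gripper_force: 0.0
```

send_path --ticks '[{}, {}]'

```text
clock: 1.52
position: [0.489, 0.0443, 0.2526]
ee_rot: [-0.001, 0.107, 0.994, 0.0]
contact_force: [-1.3, 0.8, 0.1]
width: 0.0601
gripper_force: 0.0
```

```bash
cat >> h.py <<'E'
from scipy.spatial.transform import Rotation as Ro
P=[.59607,.04332,-.02706]
def go(st,target,yawy=None):
    "tool-frame shift to target; yawy: wanted world angle of tool y"
    R=Ro.from_quat(st['ee_rot'],scalar_first=True).as_matrix()
    d=R.T@(np.array(target)-st['position']); a=np.arctan2(R[1,1],R[0,1])
    print('pos',st['position'].round(4),'yaw_y',a.round(4),'tilt',np.degrees(np.arccos(-R[2,2])).round(2),'shift',d.round(4),'q6',st['qpos'][5].round(3))
    if yawy is not None: print('turn',-(((yawy-a)+np.pi/2)%np.pi-np.pi/2))
E
python3 - <<'E'
from h import *
from rig import readout,optics
import cv2
st=readout.get_state();go(st,[.4881,.0462,.117],-.21+np.pi/2)
d=optics.get_image('wrist');np.savez('pics/w1.npz',**d);im=d['img'][:,:,::-1].copy()
R=Ro.from_quat(st['ee_rot'],scalar_first=True).as_matrix();T=np.eye(4);T[:3,:3]=R;T[:3,3]=st['position'];T=T@d['hand_eye']
for q in proj(S(P,[[-.108,0,.122],[.0,.024,.13],[0,-.024,.13],[-.165,.085,.08],[-.165,-.085,.08],[0.06,.025,.084]]),d['camera_matrix'],T):
    print(q); cv2.drawMarker(im,tuple(int(v) for v in q),(0,0,255),0,12)
cv2.imwrite('pics/w1.png',im)
E
```

```text
pos [0.489  0.0443 0.2526] yaw_y 1.3565 tilt 0.08 shift [0.0011 0.0017 0.1356] q6 -1.408
turn -0.004302450230906585
[275.74679308 210.50922715]
[322.42995748 316.97121612]
[271.92082567 325.00410592]
[355.67641809 121.41709895]
[175.74166619 156.48933728]
[324.56488342 335.30984823]
```

View pics/w1.png

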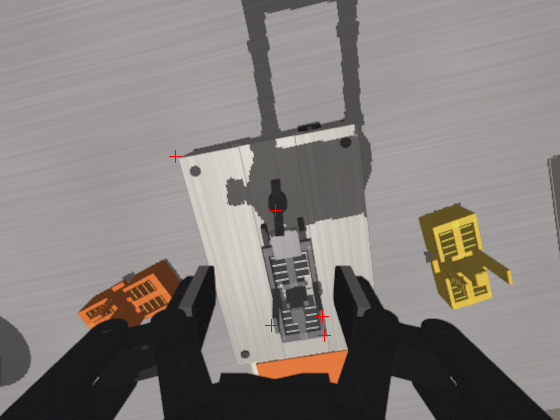

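The wrist view agrees with the fit. The deck corner marks fall on the corners (175,156) and (356,121). The key hub is at (278,205) with the mark at (276,210), about 1.5 mm apart, and the wings run from (276,180) to (279,235), nearly along tool x. I descend to the key and close.

send_path --ticks '[{"d":[0.001, 0.0015, 0.035], "twist":-0.025}, {"d":[0, 0, 0.035]}, {"d":[0, 0, 0.035]}, {"d":[0, 0, 0.0305]}, {}]'

```text
clock: 1.98
position: [0.4818, 0.0495, 0.1128]
ee_rot: [-0.006, 0.091, 0.996, -0.0]
contact_force: [-1.1, 0.8, -0.6]
width: 0.0596
gripper_force: 0.0
```

send_path --ticks '[{}, {}, {}, {}, {}]' --aperture 0 --squeeze 60

```text
clock: 2.4
position: [0.489, 0.0472, 0.1203]
ee_rot: [0.002, 0.092, 0.996, -0.001]
contact_force: [-1.7, -2.3, 4.6]
width: 0.0122
gripper_force: 58.6
```

send_path --ticks '[{}, {}, {}]'

```text
clock: 2.65
position: [0.4892, 0.0471, 0.1217]
ee_rot: [0.003, 0.092, 0.996, -0.001]
contact_force: [-3.7, -1.8, 15.1]
width: 0.0066
gripper_force: 115.7
```

```bash
python3 -c "
from h import *
from rig import readout
go(readout.get_state(),[.4881,.0462,.117])"
```

```text
pos [0.4892 0.0471 0.1217] yaw_y 1.3865 tilt 0.33 shift [ 0.001  -0.0011  0.0047] q6 -1.43
```

An upward push of 15 N and a small width suggest the fingertips are riding on the stem. I open, rise a little and re-grip.

send_path --ticks '[{}, {}, {"d":[0, 0, -0.003]}, {"d":[0, 0, -0.003]}, {}]' --aperture 0.05 --squeeze 45

```text
clock: 3.07
position: [0.4881, 0.0478, 0.1248]
ee_rot: [0.001, 0.092, 0.996, 0.0]
contact_force: [-0.2, -0.2, 0.3]
width: 0.0499
gripper_force: 0.0
```

send_path --ticks '[{}, {}, {}, {}, {}]' --aperture 0

```text
clock: 3.48
position: [0.4874, 0.0474, 0.1237]
ee_rot: [-0.0, 0.092, 0.996, -0.0]
contact_force: [-1.2, -2.1, 0.2]
width: 0.007
gripper_force: 45.2
```

send_path --ticks '[{}, {}, {}]'

```text
clock: 3.73
position: [0.4874, 0.0475, 0.1237]
ee_rot: [-0.0, 0.092, 0.996, -0.0]
contact_force: [-1.2, -2.9, 0.1]
width: 0.0069
gripper_force: 45.2
```

```bash
python3 - <<'E'
from h import *
from rig import readout,optics
import cv2
st=readout.get_state();go(st,[.4881,.0462,.117])
a=optics.get_image('wrist')['img'][:,:,::-1][100:420,130:430]
b=cv2.resize(optics.get_image('scene')['img'][195:295,230:350,::-1],None,fx=4,fy=4,interpolation=2)
c=np.zeros((400,790,3),np.uint8);c[:320,:300]=a;c[:400,305:785]=b
cv2.imwrite('pics/w2.png',c)
E
```

```text
pos [0.4874 0.0475 0.1237] yaw_y 1.3863 tilt 0.05 shift [-0.0009 -0.0011  0.0067] q6 -1.431
```

View pics/w2.png

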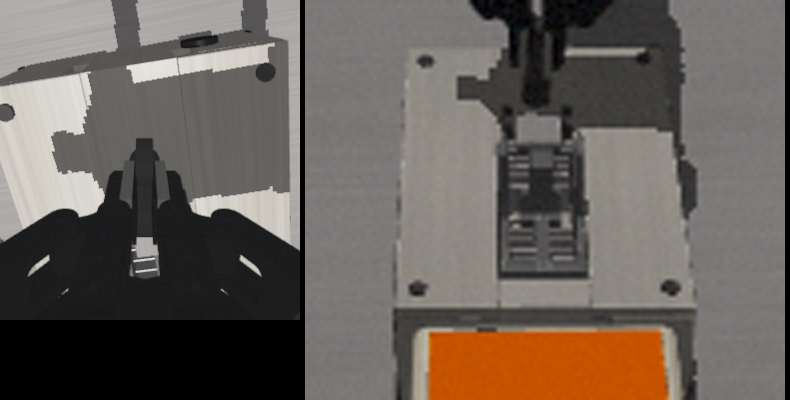

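The wing sits between the pads in the crop at (145,190). The grip is 45 N with no vertical force. I wind clockwise, which is a positive turn about tool z.

send_path --ticks '[{"twist":0.1}, {"twist":0.1}, {"twist":0.1}, {"twist":0.1}, {}]' --squeeze 45

```text
clock: 4.25
position: [0.4876, 0.0481, 0.1237]
ee_rot: [-0.0, 0.289, 0.957, 0.0]
contact_force: [-0.5, -0.9, 0.1]
width: 0.0072
gripper_force: 45.1
```

```bash
python3 -c "
from h import *
from rig import readout
s=readout.get_state();go(s,[.4881,.0462,.122]);print(s['moment'])"
```

```text
pos [0.4876 0.0481 0.1237] yaw_y 0.984 tilt 0.04 shift [-0.0014 -0.0013  0.0017] q6 -1.029
[-0.13224688  0.07199665 -0.01905154]
```

send_path --ticks '[{"twist":0.1}, {"twist":0.1}, {"twist":0.1}, {"twist":0.1}, {"twist":0.1}]'

```text
clock: 4.67
position: [0.4883, 0.0486, 0.1237]
ee_rot: [0.0, 0.517, 0.856, 0.001]
contact_force: [1.2, 1.0, -2.0]
width: 0.0066
gripper_force: 44.8
```

send_path --ticks '[{"twist":0.1}, {"twist":0.1}, {"twist":0.1}, {"twist":0.1}, {"twist":0.1}]'

```text
clock: 5.08
position: [0.4891, 0.0488, 0.1237]
ee_rot: [0.0, 0.713, 0.701, 0.002]
contact_force: [3.2, 2.1, -2.8]
width: 0.007
gripper_force: 44.6
```

```bash
python3 - <<'E'
from h import *
from rig import readout,optics
import cv2
s=readout.get_state();go(s,[.4881,.0462,.122]);print(s['moment'])
a=optics.get_image('wrist')['img'][:,:,::-1]
b=cv2.resize(optics.get_image('scene')['img'][195:270,270:335,::-1],None,fx=5,fy=5,interpolation=2)
c=np.zeros((420,785,3),np.uint8);c[:320,:450]=a[100:420,55:505];c[:375,455:780]=b
cv2.imwrite('pics/w3.png',c)
E
```

```text
pos [0.4891 0.0488 0.1237] yaw_y -0.0166 tilt 0.23 shift [-0.0026 -0.001   0.0017] q6 -0.029
[ 0.27557629 -0.50057445  0.15866532]
```

View pics/w3.png

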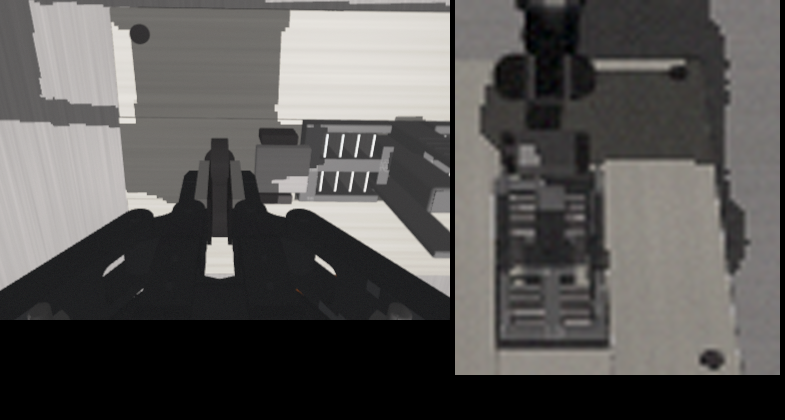

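The key turned with the fingers and the bolt has drawn back, leaving the cassette's near end uncovered. I continue to the stop.

send_path --ticks '[{"twist":0.1}, {"twist":0.1}, {"twist":0.1}, {"twist":0.1}, {"twist":0.1}]'

```text
clock: 5.6
position: [0.4899, 0.0486, 0.1237]
ee_rot: [0.0, 0.864, 0.504, 0.003]
contact_force: [5.8, 1.9, -6.6]
width: 0.007
gripper_force: 44.2
```

send_path --ticks '[{"twist":0.1}, {"twist":0.1}, {"twist":0.1}, {"twist":0.1}, {"twist":0.1}]'

```text
clock: 6.02
position: [0.4906, 0.048, 0.1238]
ee_rot: [0.001, 0.962, 0.275, 0.003]
contact_force: [6.7, 1.0, -6.8]
width: 0.0069
gripper_force: 44.1
```

```bash
python3 -c "
from h import *
from rig import readout
s=readout.get_state();go(s,[.4881,.0462,.122]);print(s['moment'])"
```

```text
pos [0.4906 0.048  0.1238] yaw_y -1.0142 tilt 0.36 shift [-0.0031  0.0002  0.0018] q6 0.969
[ 0.01334731 -1.09990861  0.09592423]
```

send_path --ticks '[{"twist":0.06}, {"twist":0.06}, {"twist":0.04}, {}]'

```text
clock: 6.35
position: [0.4907, 0.0477, 0.1237]
ee_rot: [0.001, 0.98, 0.199, 0.003]
contact_force: [6.4, -0.9, -7.9]
width: 0.0067
gripper_force: 44.4
```

```bash
python3 -c "
from h import *
from rig import readout
s=readout.get_state();go(s,[.4881,.0462,.122]);print(s['moment'])"
```

```text
pos [0.4907 0.0477 0.1237] yaw_y -1.1695 tilt 0.36 shift [-0.003   0.0004  0.0017] q6 1.125
[-0.01172988 -1.07541655  0.43216297]
```

Mz jumped to 0.43 N m, so the key is at its stop (estimate about 2.7). I open, rise, and work out the move to the catches.

send_path --ticks '[{}, {}, {}, {"d":[0, 0, -0.03]}, {"d":[0, 0, -0.04]}]' --aperture 0.08 --squeeze 40

```text
clock: 6.77
position: [0.4843, 0.048, 0.1915]
ee_rot: [-0.001, 0.98, 0.198, -0.005]
contact_force: [0.7, 0.3, -0.5]
width: 0.0671
gripper_force: 0.0
```

send_path --ticks '[{"d":[0, 0, -0.03], "twist":0.1}, {"twist":0.11}, {"twist":0.11}, {"twist":0.11}, {}]'

```text
clock: 7.18
position: [0.4871, 0.0478, 0.2241]
ee_rot: [-0.0, 1.0, -0.017, -0.0]
contact_force: [0.2, 0.7, -0.9]
width: 0.08
gripper_force: 0.0
```

```bash
python3 - <<'E'
from h import *
from rig import readout,optics
import cv2
s=readout.get_state();go(s,[.5961,.0433,.113],-.027+np.pi/2)
d=optics.get_image('top');t=cv2.resize(d['img'][150:250,225:293,::-1],None,fx=5,fy=5,interpolation=2)
d=optics.get_image('wrist');im=d['img'][:,:,::-1].copy()
T=np.eye(4);T[:3,:3]=Ro.from_quat(s['ee_rot'],scalar_first=True).as_matrix();T[:3,3]=s['position'];T=T@d['hand_eye']
for q in proj(S(P,[[-.108,0,.122],[.0,.024,.13],[0,-.024,.13],[0,0,.12],[-.06,.025,.084],[0.06,.025,.084]]),d['camera_matrix'],T):
    cv2.drawMarker(im,tuple(int(v) for v in q),(0,0,255),0,10)
c=np.zeros((500,790,3),np.uint8);c[:420,:445]=im[:,60:505];c[:500,450:790]=t
cv2.imwrite('pics/w4.png',c)
E
```

```text
pos [0.4871 0.0478 0.2241] yaw_y -1.6045 tilt 0.01 shift [0.1091 0.0009 0.1111] q6 1.56
turn -0.006732724239012278
```

View pics/w4.png

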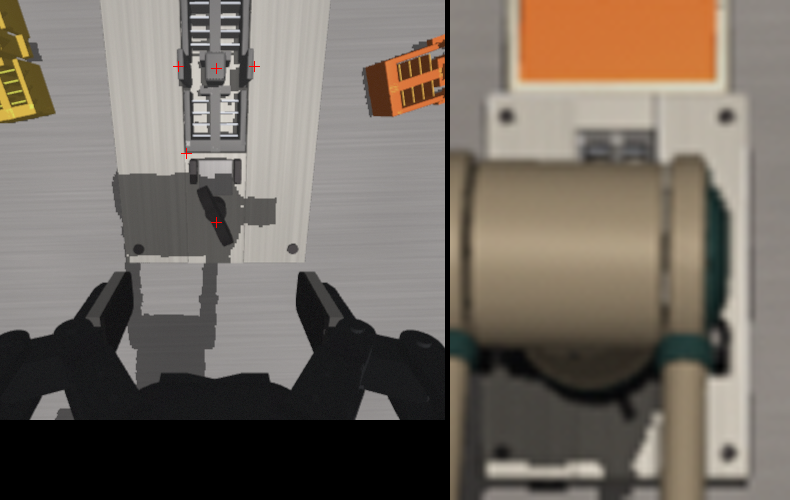

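The marks fall on the two catches (178,66), (254,66) and the post (216,68). The key's wings from (203,190) to (230,243) give about 2.67 rad, which is fully wound, and the bolt is clear. I go over the catches, down, and pinch.

send_path --ticks '[{"d":[0.036, 0.001, 0], "twist":-0.006}, {"d":[0.036, 0, 0]}, {"d":[0.037, 0, 0]}, {}, {}]'

```text
clock: 7.7
position: [0.5978, 0.0434, 0.2225]
ee_rot: [-0.0, 1.0, -0.012, -0.001]
contact_force: [-0.7, 0.1, -0.3]
width: 0.0805
gripper_force: 0.0
```

```bash
python3 -c "
from h import *
from rig import readout
s=readout.get_state();go(s,[.5961,.0433,.113],-.027+np.pi/2)"
```

```text
pos [0.5978 0.0434 0.2225] yaw_y -1.5957 tilt 0.1 shift [-0.0015  0.0002  0.1095] q6 1.552
turn 0.00204962416987442
```

send_path --ticks '[{"d":[0, 0, 0.03]}, {"d":[0, 0, 0.03]}, {"d":[0, 0, 0.03]}, {"d":[0, 0, 0.021]}, {}]'

```text
clock: 8.12
position: [0.5914, 0.0439, 0.1082]
ee_rot: [-0.0, 1.0, -0.013, -0.006]
contact_force: [-1.6, 0.6, -0.9]
width: 0.08
gripper_force: 0.0
```

send_path --ticks '[{}, {}, {}, {}, {}]' --aperture 0.02 --squeeze 40

```text
clock: 8.53
position: [0.598, 0.044, 0.1164]
ee_rot: [-0.0, 1.0, -0.014, 0.003]
contact_force: [-1.0, 1.7, 8.6]
width: 0.0255
gripper_force: 41.1
```

send_path --ticks '[{}, {}, {}]'

```text
clock: 8.78
position: [0.598, 0.044, 0.1164]
ee_rot: [-0.0, 1.0, -0.014, 0.003]
contact_force: [-2.5, 1.8, 9.1]
width: 0.0258
gripper_force: 41.2
```

```bash
python3 -c "
from h import *
from rig import readout
s=readout.get_state();go(s,[.5961,.0433,.113],-.027+np.pi/2)"
```

```text
pos [0.598  0.044  0.1164] yaw_y -1.5978 tilt 0.31 shift [-0.0019  0.0008  0.0034] q6 1.554
turn -4.022613633125616e-05
```

send_path --ticks '[{"d":[0, 0, -0.008]}, {"d":[0, 0, -0.008]}, {"d":[0, 0, -0.008]}, {}, {}]'

```text
clock: 9.2
position: [0.5966, 0.0436, 0.1373]
ee_rot: [-0.0, 1.0, -0.014, 0.0]
contact_force: [0.4, -0.3, -3.4]
width: 0.0256
gripper_force: 40.6
```

```bash
python3 - <<'E'
from h import *
from rig import readout,optics
import cv2
s=readout.get_state();go(s,[.5961,.0433,.215]);print(s['moment'])
b=cv2.resize(optics.get_image('scene')['img'][190:320,240:340,::-1],None,fx=4,fy=4,interpolation=2)
a=optics.get_image('wrist')['img'][100:420,80:460,::-1]
c=np.zeros((520,790,3),np.uint8);c[:320,:380]=a;c[:,385:785]=b
cv2.imwrite('pics/w5.png',c)
E
```

```text
pos [0.5966 0.0436 0.1373] yaw_y -1.598 tilt 0.04 shift [-0.0005  0.0003 -0.0777] q6 1.555
[-0.01114478 -0.307717    0.0162397 ]
```

View pics/w5.png

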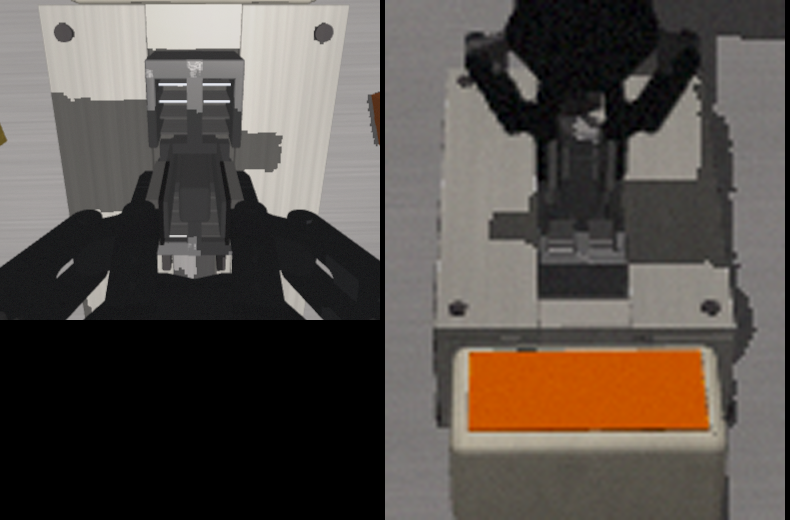

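The cassette has risen out of the slot: its end face shows at (585,280) and the tool carries -3.4 N, the weight of 0.3 kg. I keep lifting and settle.

send_path --ticks '[{"d":[0, 0, -0.016]}, {"d":[0, 0, -0.016]}, {"d":[0, 0, -0.016]}, {"d":[0, 0, -0.016]}, {"d":[0, 0, -0.014]}]'

```text
clock: 9.72
position: [0.596, 0.0436, 0.2149]
ee_rot: [-0.0, 1.0, -0.014, -0.001]
contact_force: [-0.1, 0.8, -3.6]
width: 0.0254
gripper_force: 40.6
```

send_path --ticks '[{}, {}, {}, {}, {}]'

```text
clock: 10.13
position: [0.5958, 0.0436, 0.2134]
ee_rot: [-0.0, 1.0, -0.014, -0.001]
contact_force: [-0.6, -0.2, -4.0]
width: 0.0257
gripper_force: 40.6
```

send_path --ticks '[{}, {}, {}, {}, {}]'

```text
clock: 10.55
position: [0.5965, 0.0436, 0.2148]
ee_rot: [-0.0, 1.0, -0.014, 0.0]
contact_force: [0.3, 0.2, -4.2]
width: 0.0253
gripper_force: 40.6
```

```bash
python3 - <<'E'
from h import *
from rig import readout,optics
import cv2
s=readout.get_state();go(s,[.5961,.0433,.215]);print(s['qd'].round(3),s['clock'])
b=cv2.resize(optics.get_image('scene')['img'][160:320,230:340,::-1],None,fx=3.5,fy=3.5,interpolation=2)
a=optics.get_image('wrist')['img'][100:420,80:460,::-1]
c=np.zeros((560,790,3),np.uint8);c[:320,:380]=a;c[:,390:390+b.shape[1]]=b
cv2.imwrite('pics/w6.png',c)
E
```

```text
pos [0.5965 0.0436 0.2148] yaw_y -1.598 tilt 0.01 shift [-0.0004  0.0003 -0.0002] q6 1.555
[-0.    -0.001 -0.001 -0.002  0.002 -0.   ] 10.55
```

View pics/w6.png

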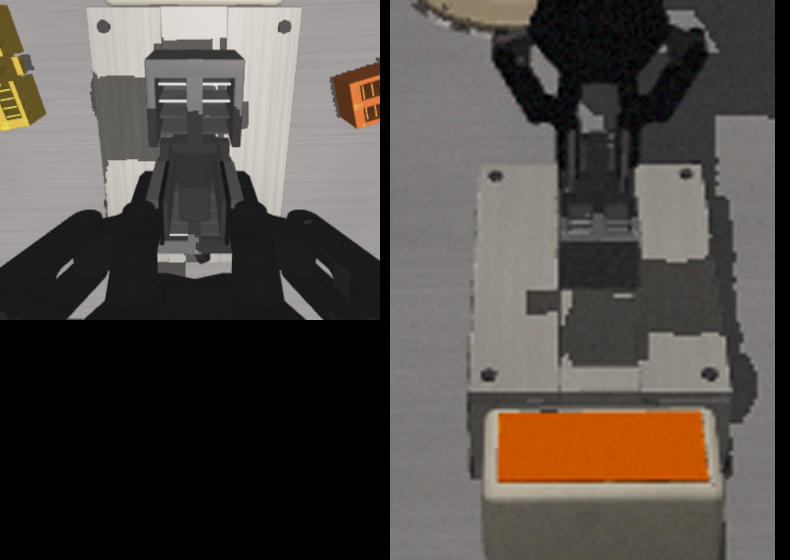

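The cassette hangs level and still about 10 cm above its slot, with its end face at (600,262) clear of the deck and its place in the grip unchanged. I hand the job in.

```bash
python3 -c "
from rig import ticket
print(ticket.sign_off())"
```

```text
the job is handed in; nothing more can be done
None
```

The job is handed in (no verdict came back): I wound the key to its stop (about 2.7 rad) and lifted the cassette out by its pinched catches, and it is held level and still about 10 cm above its seat; the bowl, tub and can were not touched.

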